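Rock the angle gauge on the domed stud until its pointer settles on the red mark

TASK

Pick up the angle gauge by its black grip and thread its slotted foot down over the brass stud of the wooden block, so that the foot rests on the steel dome. Then rock the gauge on the dome until its swinging pointer settles on the red mark of its dial, and finish while still holding it there: foot resting on the dome, pointer still and on the mark, gauge not let go. Leave the wire spool, the marker pen and the blue tape roll where they are.

Things in the scene. Friction and masses are not known exactly. Their poses are not given: they have to be found in the camera images.
- gauge: The loose angle gauge, 178 mm high, 0.25 to 0.42 kg: dark steel foot 50 x 92 x 10 mm, two pillars, grey round housing (104 mm across, 16 mm thick, top 132 mm up) with the same white dial on both faces, square black grip on top. Origin: centre of the foot's underside. z up through the gauge; the front dial looks to -x, at the start roughly to the robot; y along the foot, across the dial.
- gauge_grip (a point): Centre of the gauge's black ribbed grip, where to grasp it. The grip is 22 mm (x) by 24 mm (y) and reaches from 136 to 178 mm above the underside of the foot; this point lies 157 mm above it. Axes as for the gauge.
- gauge_foot (a point): Centre of the underside of the gauge's foot, in the middle of its slot; axes as for the gauge. The slot goes right through the 10 mm foot and is 14 mm wide (x) and 52 mm long (y). The housing begins 28 mm above this point.
- pointer_tip (a point): Tip of the gauge's black pointer, a needle 57 mm long (one on each face, on a common shaft; this point lies midway between the two) hanging from a pivot 105 mm above the underside of the foot. It swings freely as a damped pendulum and comes to hang straight down within about a second.
- mark_tip (a point): Inner end of the red mark (a red bar 6 x 11 mm on the lower part of each dial; this point lies midway between the two faces), 57 mm from the pointer's pivot: the pointer's tip meets this point when it is on the mark. The mark stays where it is on the dial.
- pointer (a joint): Angle of the pointer on the dial, rad: 0 at the middle tick (the gauge's -z), growing counter-clockwise as one looks at the front dial, so that the tip moves right (to the gauge's -y). If the gauge leans clockwise seen from the front (top to the right, to its -y), the settled pointer reads the angle of lean.
- mark (a joint): Angle of the red mark on the dial, rad, counted as for the pointer; 0.13 to 0.37, another each time.
- stud_block: Wooden block, 96 x 76 mm, top 30 mm above the bench, fixed; a steel dome and an upright brass stud stand in its middle. Origin: centre of its underside.
- dome_centre (a point): Centre of the dome, a ball of 30 mm radius let into the block: this point is 26 mm, the dome's top 56 mm above the bench. With the foot resting on the dome the long edges of the slot straddle it and this point lies 29 mm below the foot's underside; the gauge rocks about this point, along its slot.
- stud_tip (a point): Top of the upright brass stud in the middle of the dome: round, 7 mm in diameter, round end, 16 mm above the dome's top (72 mm above the bench). It passes through the slot of the foot, whichever way the gauge faces.
- wire_spool: White wire spool with copper wire, 69 x 53 x 30 mm, a bystander on the bench; origin at the underside.
- pen: White and black marker pen, 13 x 133 x 13 mm, lying along its y, a bystander; origin at the underside.
- blue_tape: Blue tape roll, 72 mm across and 19 mm high, lying flat, a bystander; origin at the underside.
Mind the look-alikes: they are no part of the job. What is shaped like the stud_block but orange is not meant.

How it is judged:
By the outcome, as a careful person would: the job done as asked, in the order asked, and still so for the second after the job is handed in, while the arm keeps its last pose, push and grip.
It also fails if it takes over 48 s, if anything falls off the work surface, if the arm or the gripper's body presses on something with over 40 N, if the wrist force passes 120 N, or if a joint passes its speed limit or range.

ROBOT

A 6-joint arm with a two-finger parallel gripper is mounted at the origin on a cart in front of the work surface, level with it; the furniture and walls round the work are solid. World frame = base frame: x ahead of the robot, y to its left, z up, the work surface at z = 0. Lengths are in mm, angles in degrees, forces in N, time in s.
With the tool pointing down it reaches from about 275 to 825 mm from the base axis. Payload 4.9 kg.
Tool frame: the origin (TCP) lies midway between the tips of the shut fingers; the grasp point (between the pads) lies env.grip_point_offset behind it (env.grip_point_offset is the distance from the TCP to the grasp point, in mm); x points along the fingers, z is the direction in which the jaws open and shut, and the axes are right-handed (so a half turn about x gives the same grasp; the last joint's range is limited). The gripper opens to 85 mm and grips with 20 to 120 N. Pads are 22 mm wide; open, the fingers measure 114 mm over their backs; the gripper's body (76 mm by 85 mm) begins 54 mm behind the grasp point. The pads swing forward as they close: fully open they stand 13 mm farther back than shut.
Start: joints at [57.342, 18.69, -11.035, 60.275, 0, 82.311], TCP at [232.172, 498.613, 231.281] pointing down, gripper open.
Joint ranges: [-152.03, 152.03], [-55.5, 102.48], [-74.3, 77.21], [-110.64, 120.58], [-84.22, 78.4], [-180, 180]. Speed limits (degrees/s): [147.25, 147.25, 180, 180, 180, 180].

INTERFACE

Orientations are given as [roll, pitch, yaw] about the fixed x, y, z axes, in that order (R = Rz(yaw) Ry(pitch) Rx(roll)).
In Python, from plant import env gives the robot as it stands. The module is installed in compiled form; this text tells all that it offers.
- The arm moves only by the tool play_rows, never from a script. Its argument "steps" is one flat list of numbers, 5 for each row, row after row: the finger opening in mm, from 0 to 85.4, then the shift along the tool's x, y, z in mm, then the turn about the tool's x in rad. A call has 1 to 8 rows; each row is the pose to reach, as a shift and turn from the pose commanded when the call began, along the tool's axes at that moment; what a row does not reach only later rows make up. A row lasts 1/8 s, in which the tool goes at most 62.5 mm and 10.7 degrees, less where a joint would pass 70% of its speed; a pose out of reach is approached as far as the arm can. A call with a gripper value outside its range is refused whole. The fingers move at their own pace and stop on an object; "squeeze" is the grip in N (left out, the last holds). Time passes only in rows, so rows that repeat a pose let the fingers close. It gives the time, the measured TCP pose, the force and the opening at its end, in the units of the state.
- env.state(): the state, without advancing time (a new reading comes with each control period).
- env.get_image(name): name is "side" or "top" or "wrist"; returns (picture, depth): 400x640x3 uint8, blue, green, red; 400x640 float32, mm along the optical axis (not along the pixel's ray), 0 where there is no reading.
- env.camera_model(name): a dict with "intrinsics" (3x3 intrinsics, pixels), "D" ([k1, k2, p1, p2, k3] as OpenCV has them; the pictures are not rectified), "rvec" (rotation vector, rad) and "tvec" (3), from world to camera coordinates, as OpenCV has them. Camera axes: x right, y down, z forward; pixel columns grow to the right and rows downward; lengths in mm; the calibration is good to about 2 mm. A picture is of the moment at which its call begins: read the wrist's pose just before it. camera_model takes no time and is no camera call; for the wrist camera it gives the pose at the moment of the call.
- env.finish_job(): hands the job in, once; it reports no verdict.
The state is a dict: "time_s": time; "qpos": joint angles; "qd": joint speeds; "joint_efforts": joint torques, N m; "tool_pos": TCP position; "tcp_rot": TCP orientation; "contact_force": force on the tool from outside, world axes, zero at the start; "wrist_torque": the same for the moment, N m; "finger_gap": opening from 0.0 (shut) to 1.0 (fully open).
Only numpy, scipy, OpenCV 4.12 (cv2) and the standard library are available. Lean on these libraries where they do the work, as an engineer would, in place of code of your own. Each camera call takes 0.05 s, during which the arm holds its last target. There are 200 camera calls.

## Working session

There is one attempt and no reset: what is moved stays moved. The work goes in short steps, Python scripts to look and compute and a tool call to move; the robot and the scene stay as the last step left them, time stands still between calls to the robot, and variables do not carry over. Pictures are saved under pics/ and viewed, about 8 in all and at most 12, crops included, and the job is handed in when it is done.

Besides the shell and the picture viewer there is one more tool, called after "Emit:" as name(argument=value, ...) on one line, values as JSON. play_rows: Moves the arm, as the interface text tells. Its arguments: {"type":"object","properties":{"steps":{"type":"array"},"squeeze":{"type":"number"}},"required":["steps"]}

```bash
mkdir -p pics
cat > h.py <<'E'
import numpy as np, cv2
from plant import env
def cam(n):
    m=env.camera_model(n); K=np.array(m["intrinsics"],float).reshape(3,3); D=np.array(m["D"],float)
    R=cv2.Rodrigues(np.array(m["rvec"],float))[0]; t=np.array(m["tvec"],float).ravel(); return K,D,R,t
def ray(c,uv):
    K,D,R,t=c; p=cv2.undistortPoints(np.array(uv,float).reshape(-1,1,2),K,D).reshape(-1,2)
    d=np.c_[p,np.ones(len(p))]@R; return -R.T@t,d   # d has unit optical depth
def onz(c,uv,z):
    o,d=ray(c,uv); return o+d*((z-o[2])/d[:,2])[:,None]
def proj(c,P):
    K,D,R,t=c; return cv2.projectPoints(np.array(P,float).reshape(-1,1,3),cv2.Rodrigues(R)[0],t,K,D)[0].reshape(-1,2)
def cloud(c,dep):
    h,w=dep.shape; v,u=np.mgrid[:h,:w]; o,d=ray(c,np.stack([u,v],-1).reshape(-1,2))
    return (o+d*dep.reshape(-1,1)).reshape(h,w,3)
E
python3 - <<'E'
from h import *
print(env.grip_point_offset, env.state())
for n in("side","top","wrist"):
    c=cam(n); im,dep=env.get_image(n); cv2.imwrite(f"pics/{n}0.png",im); np.savez(f"{n}0.npz",im=im,dep=dep,K=c[0],D=c[1],R=c[2],t=c[3])
    print(n,-c[2].T@c[3], c[2][2], c[0][0,0])
E
```

```text
18.700000000000003 {'time_s': 0.0, 'qpos': array([ 5.73413232e+01,  1.87322652e+01, -1.10899090e+01,  6.02753462e+01,
       -4.96424438e-04,  8.23115834e+01]), 'qd': array([-0.08658047, -0.01650138,  0.02026234, -0.01723238, -0.1144645 ,
        0.01566741]), 'joint_efforts': array([-1.00848722e-04, -4.43398190e+01,  2.62441224e+01,  1.53683015e-02,
       -2.21015098e-04, -7.68728995e-06]), 'tool_pos': array([231.85852841, 498.11442373, 230.5149102 ]), 'tcp_rot': array([ 172.60324269,   89.90247827, -122.36701707]), 'contact_force': array([-0.00176147,  0.34999408, -0.03219628]), 'wrist_torque': array([0.02580166, 0.00577756, 0.00911983]), 'finger_gap': 0.9981866701187523}
side [421.43479141 773.92213953 778.93131957] [ 0.21738267 -0.72868019 -0.64943818] 426.030619203081
top [ 398.00057958   40.68874044 1291.25015755] [ 0.17202914 -0.01082955 -0.98503233] 443.8250632265744
wrist [163.83240632 529.60301795 374.26459167] [ 0.26779345 -0.12610413 -0.95518816] 283.06342253562434
```

View pics/top0.png

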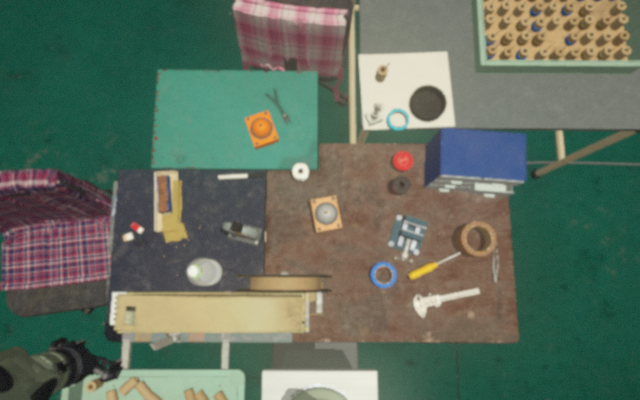

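View pics/side0.png

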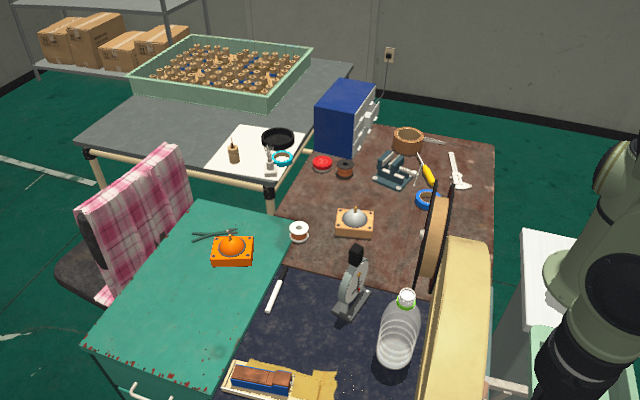

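The top view shows the natural-wood block with a grey dome at (326,213). An orange look-alike is at (262,127), the gauge at (243,232) and the spool at (300,171). In the side view the gauge is at (353,283), the wooden block at (355,222) and the orange block at (232,250). The natural-wood block fits the description, so I'll confirm it in a crop.

Run:
```python
from h import *
L={n:np.load(f"{n}0.npz") for n in("side","top")}
C={n:tuple(L[n][k] for k in"KDRt") for n in L}
im=L["side"]["im"]; a=cv2.resize(im[195:325,270:420],None,fx=4,fy=4,interpolation=cv2.INTER_CUBIC)
cv2.imwrite("pics/crop.png",a)
print("top axes", proj(C["top"],[[0,0,0],[400,0,0],[400,300,0]]))
for n,(u0,u1,v0,v1) in dict(side=(325,385,200,245),top=(305,350,190,240)).items():
    P=cloud(C[n],L[n]["dep"])[v0:v1,u0:u1].reshape(-1,3); im=L[n]["im"][v0:v1,u0:u1].reshape(-1,3).astype(int)
    # dome: fit sphere R30 to points z 36..57
    m=(P[:,2]>38)&(P[:,2]<58)&(np.ptp(im,axis=1)<25); Q=P[m]
    from scipy.optimize import least_squares
    s=least_squares(lambda x:np.linalg.norm(Q-x,axis=1)-30,[*Q.mean(0)[:2],26],loss="soft_l1",f_scale=2)
    print(n,"dome",s.x,len(Q),np.sqrt(np.mean(s.fun**2)))
    m=(P[:,2]>24)&(P[:,2]<36)&(im[:,2]-im[:,0]>40); print("block top",P[m].mean(0),cv2.minAreaRect(P[m][:,:2].astype(np.float32)))
for n,(u0,u1,v0,v1) in dict(side=(325,385,240,325),top=(215,270,215,250)).items():
    P=cloud(C[n],L[n]["dep"])[v0:v1,u0:u1].reshape(-1,3); im=L[n]["im"][v0:v1,u0:u1].reshape(-1,3).astype(int)
    for a,b in((5,15),(40,130),(138,185)):
        m=(P[:,2]>a)&(P[:,2]<b); 
        if m.sum()>5:print(n,a,b,m.sum(),np.median(P[m],0),P[m].min(0),P[m].max(0),cv2.minAreaRect(P[m][:,:2].astype(np.float32)))
```

```text
top axes [[319.36360712 428.38550543]
 [319.45109866 277.95775999]
 [214.49334346 277.5530328 ]]
side dome [582.11169115 -17.34345712  26.94764549] 236 1.4727306905199724
block top [579.8562675   -7.65127502  30.82026124] ((582.304931640625, -15.736343383789062), (95.98908233642578, 79.51097106933594), 12.035462379455566)
top dome [581.87144152 -17.01357573  25.55280633] 256 1.7347203803109836
block top [579.68066881 -16.31620971  29.61348551] ((581.9276123046875, -16.933910369873047), (95.91708374023438, 75.74398803710938), 10.638615608215332)
side 5 15 427 [516.2279033  235.02952845  10.33319299] [485.3158229   27.84919637   5.06779443] [635.48430354 268.78599982  14.99869412] ((550.955810546875, 157.2747802734375), (100.77265930175781, 239.5247039794922), 17.767148971557617)
side 40 130 766 [525.01547533 240.61469286  96.24017077] [442.46364809 174.70193562  40.11006167] [546.54026632 334.89996452 129.95876934] ((506.5548400878906, 268.14654541015625), (70.93386840820312, 173.0200653076172), 23.03618049621582)
side 138 185 272 [525.78628248 226.2675425  168.88727226] [514.70065989
[... 184 characters left out ...]
[515.01762686 212.04104222   9.21915879] [481.36029509 145.97500806   5.00609996] [579.98168104 302.98444211  14.94972551] ((530.6095581054688, 224.04698181152344), (157.796142578125, 97.31013488769531), 88.59541320800781)
top 40 130 214 [520.09378045 198.88890089 113.5983168 ] [506.30610139 166.73221481  41.69597249] [544.18892387 266.41281907 129.80637522] ((524.3888549804688, 216.7420654296875), (100.86459350585938, 21.40151023864746), 74.9020004272461)
top 138 185 108 [524.99431308 214.25383309 176.48468367] [512.52537319 202.89433001 142.60183286] [538.13245634 229.2573735  182.08898817] ((526.015380859375, 216.7171173095703), (23.295103073120117, 22.430437088012695), 76.25308990478516)
```

View pics/crop.png

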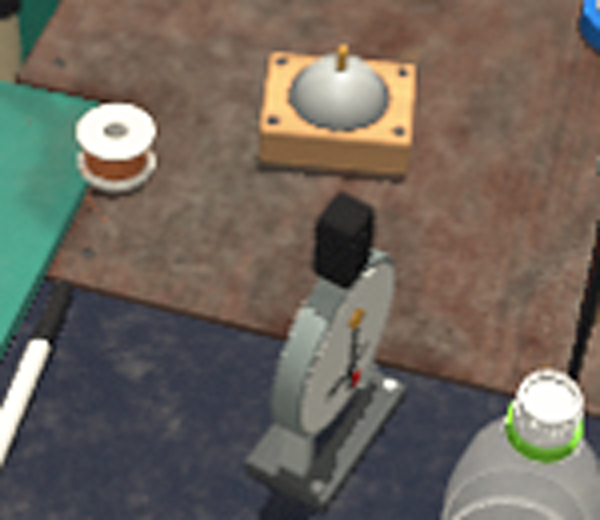

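View pics/wrist0.png

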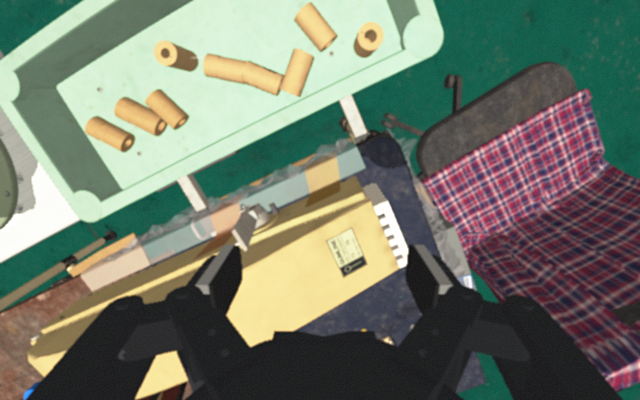

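```bash
cat >> h.py <<'E'
from scipy.spatial.transform import Rotation as Ro
def tool(): 
    s=env.state(); return s,np.array(s["tool_pos"]),Ro.from_euler("xyz",s["tcp_rot"],degrees=True).as_matrix()
def plan(target,yawz=None):
    s,p,R=tool(); d=R.T@(np.array(target)-p)
    a=None
    if yawz is not None:
        w=R.T@np.array([np.cos(np.radians(yawz)),np.sin(np.radians(yawz)),0]); a=np.arctan2(-w[1],w[2]) # Rx(a) maps z to (0,-sin,cos)
    print("t",s["time_s"],"pos",p.round(1),"tool z yaw",np.degrees(np.arctan2(R[1,2],R[0,2])).round(2),"xdir",R[:,0].round(3),"| shift",d.round(1),"turn",a,"q",np.array(s["qpos"]).round(1),"F",np.array(s["contact_force"]).round(2),"gap",round(s["finger_gap"]*85.4,1))
E
python3 - <<'E'
from h import *
plan([526,217,330],-15); plan([526,217,330],165)
for n in("side","top"):
    L=np.load(n+"0.npz"); C=tuple(L[k] for k in"KDRt"); P=cloud(C,L["dep"]).reshape(-1,3)
    a=np.array([232,498]);b=np.array([526,217]);
    for (a,b) in (((232,498),(526,217)),((526,217),(582,-17))):
        a=np.array(a,float);b=np.array(b,float);d=b-a;l=np.linalg.norm(d);d/=l
        q=P[:,:2]-a; s=q@d; w=abs(q[:,0]*d[1]-q[:,1]*d[0]); m=(s>60)&(s<l-90)&(w<90)&(P[:,2]<600); print(n,P[m][:,2].max(), P[m][P[m][:,2].argmax()])
E
```

```text
t 0.15 pos [231.9 498.2 230.7] tool z yaw 65.03 xdir [-0.001 -0.001 -1.   ] | shift [ -99.2 -385.3 -130.9] turn 1.3967600824601851 q [ 57.3  18.7 -11.1  60.3   0.   82.3] F [ 0.4   0.46 -0.42] gap 85.3
t 0.15 pos [231.9 498.2 230.7] tool z yaw 65.03 xdir [-0.001 -0.001 -1.   ] | shift [ -99.2 -385.3 -130.9] turn -1.7448325711296078 q [ 57.3  18.7 -11.1  60.3   0.   82.3] F [ 0.4   0.46 -0.42] gap 85.3
side 203.26065010670345 [402.57330419 310.84706864 203.26065011]
side 5.709837733551467 [615.2300841   98.63810193   5.70983773]
top 202.6253644489932 [427.01699963 314.64480763 202.62536445]
top 8.515178734556685 [495.97655423  99.68755325   8.51517873]
```

Emit:
play_rows(steps=[85,-60,0,0,-0.15,85,-99,-30,-10,-0.33,85,-99,-80,-28,-0.5,85,-99,-135,-46,-0.7,85,-99,-190,-65,-0.87,85,-99,-250,-85,-1.05,85,-99,-305,-105,-1.22,85,-99,-360,-122,-1.4])

```text
time_s: 1.15
tool_pos: [497.9, 244.2, 330.2]
tcp_rot: [7.7, 90.0, 150.8]
contact_force: [0.0, 0.8, 0.2]
finger_gap: 0.996
```

Emit:
play_rows(steps=[85,0,16,-23,-0.17,85,0,18,-26,-0.33,85,0,18,-26,-0.345,85,0,18,-26,-0.345])

```text
time_s: 1.65
tool_pos: [506.6, 215.9, 330.2]
tcp_rot: [19.0, 90.0, -178.5]
contact_force: [-0.1, 0.9, -0.2]
finger_gap: 0.996
```

Run:
```python
from h import *
plan([526,217,330],165)
c=cam("wrist"); im,dep=env.get_image("wrist"); cv2.imwrite("pics/w1.png",im); P=cloud(c,dep)
Q=P.reshape(-1,3); b=im.reshape(-1,3).astype(int)
m=(abs(Q[:,0]-526)<45)&(abs(Q[:,1]-217)<75)
for a,z in((165,190),(120,135),(5,14)):
    k=m&(Q[:,2]>a)&(Q[:,2]<z); print(a,k.sum(),Q[k].min(0),Q[k].max(0),cv2.minAreaRect(Q[k][:,:2].astype(np.float32)))
print(proj(c,[[526,217,178],[526,217,132]]))
```

```text
t 1.65 pos [506.6 215.9 330.2] tool z yaw 162.48 xdir [-0. -0. -1.] | shift [  0.2  -6.9 -18.2] turn -0.04400779510758377 q [ 15.4  16.3   0.   73.8   0.  -57.1] F [-0.12  0.94 -0.22] gap 85.1
165 480 [514.74726189 201.789997   165.11298793] [541.33364794 230.91712876 180.77780775] ((528.3237915039062, 216.17721557617188), (24.204051971435547, 22.65274429321289), 73.86882019042969)
120 326 [512.89709964 181.81637568 120.02694316] [543.72540997 249.98772204 133.69664327] ((528.794921875, 216.1024932861328), (69.57783508300781, 17.571516036987305), 73.57588195800781)
5 704 [493.60337398 167.13341879   5.05914393] [556.61445795 265.67375194  13.86721595] ((528.886962890625, 216.31005859375), (90.24738311767578, 49.9637451171875), 75.1171646118164)
[[307.34694957 187.31392087]
 [309.43025512 177.3430631 ]]
```

View pics/w1.png

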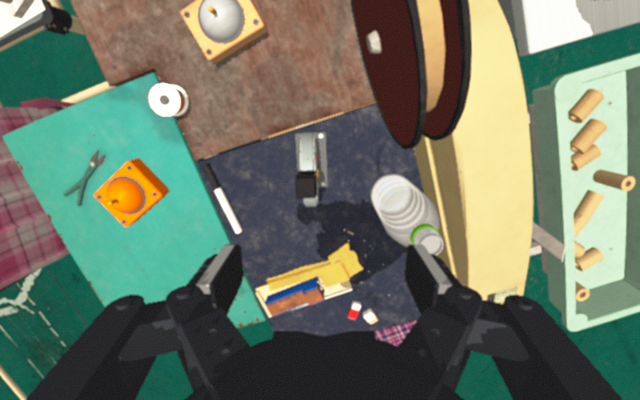

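The wrist view shows the gauge below the gripper with its grip at (307,187), clear between the fingers, and the wooden block at (220,20). All three views put the grip at about (527,216) and the gauge yaw at about -16°.

Emit:
play_rows(steps=[85,0,-7,-19,-0.026,85,0,-7,-19,-0.026,85,50,-7,-19,-0.026,85,100,-7,-19,-0.026,85,130,-7,-19,-0.026,85,130,-7,-19,-0.026,85,130,-7,-19,-0.026])

```text
time_s: 2.58
tool_pos: [527.5, 217.1, 201.8]
tcp_rot: [-147.6, 89.9, 16.5]
contact_force: [0.5, -0.0, 0.2]
finger_gap: 0.996
```

Run:
```python
from h import *
plan([527.3,216.3,142],164)
```

```text
t 2.575 pos [527.5 217.1 201.8] tool z yaw 164.05 xdir [ 0.002  0.    -1.   ] | shift [59.8  0.8  0.1] turn 0.0009424966455102272 q [ 15.   21.9 -10.7  57.2   0.  -59.1] F [ 0.45 -0.01  0.21] gap 85.0
```

Emit:
play_rows(steps=[85,30,1,0,0,85,59,1,0,0,85,59,1,0,0,40,59,1,0,0,20,59,1,0,0,15,59,1,0,0,15,59,1,0,0,15,59,1,0,0], squeeze=60)

```text
time_s: 3.58
tool_pos: [527.6, 215.7, 142.2]
tcp_rot: [-155.6, 89.9, 8.5]
contact_force: [0.9, -0.2, 6.1]
finger_gap: 0.25
```

Emit:
play_rows(steps=[15,0,0,0,0,15,0,0,0,0,15,0,0,0,0])

```text
time_s: 3.95
tool_pos: [527.6, 215.7, 142.2]
tcp_rot: [-155.1, 89.9, 8.9]
contact_force: [-0.8, -0.4, 6.3]
finger_gap: 0.245
```

Run:
```python
from h import *
plan([527.3,216.3,142],164)
```

```text
t 3.95 pos [527.6 215.7 142.2] tool z yaw 164.05 xdir [ 0.002  0.    -1.   ] | shift [ 0.2 -0.5  0.4] turn 0.0008255257116950769 q [ 14.8  24.9 -15.6  49.4  -0.  -59.2] F [-0.84 -0.42  6.3 ] gap 21.0
```

Emit:
play_rows(steps=[15,-25,0,0,0,15,-60,0,0,0,15,-100,0,0,0,15,-115,0,0,0,15,-115,0,0,0])

```text
time_s: 4.58
tool_pos: [526.8, 215.7, 256.1]
tcp_rot: [-130.6, 90.0, 33.4]
contact_force: [0.3, 0.1, -2.9]
finger_gap: 0.255
```

Emit:
play_rows(steps=[15,0,20,-11,0.07,15,0,50,-28,0.19,15,0,85,-48,0.31,15,0,120,-67,0.44,15,0,155,-87,0.57,15,0,185,-104,0.68,15,0,203,-114,0.75,15,0,209,-117,0.768])

```text
time_s: 5.58
tool_pos: [581.3, -18.0, 254.8]
tcp_rot: [40.0, 89.9, 159.9]
contact_force: [-0.3, 0.9, -3.5]
finger_gap: 0.25
```

Emit:
play_rows(steps=[15,0,0,0,0,15,0,0,0,0,15,0,0,0,0,15,0,0,0,0])

```text
time_s: 6.08
tool_pos: [581.8, -16.8, 256.5]
tcp_rot: [-112.6, 90.0, 7.5]
contact_force: [0.1, 0.6, -4.2]
finger_gap: 0.251
```

```bash
cat >> h.py <<'E'
def look(tag,pos,s=4,r=(60,110)):
    c=cam("side"); im,dep=env.get_image("side"); u,v=proj(c,[pos])[0].astype(int)
    np.savez(tag+".npz",im=im,dep=dep); v0=max(v-r[1]//2,0);u0=u-r[0]
    a=cv2.resize(im[v0:v+r[1]//2+20,u0:u+r[0]],None,fx=s,fy=s,interpolation=cv2.INTER_CUBIC); cv2.imwrite(f"pics/{tag}.png",a); print("crop origin",u0,v0,a.shape)
    return c,im,dep
E
python3 - <<'E'
from h import *
plan([582,-17,252],120)
s,p,R=tool()
c,im,dep=look("s1",[582,-17,150],4,(70,120))
for n in("side","top"):
    c=cam(n); im,dep=env.get_image(n); Q=cloud(c,dep).reshape(-1,3); 
    m=(abs(Q[:,0]-582)<70)&(abs(Q[:,1]+17)<70)
    for a,z in((105,125),(140,240)):
        k=m&(Q[:,2]>a)&(Q[:,2]<z)
        if k.sum()>9: print(n,a,k.sum(),Q[k].min(0),Q[k].max(0),cv2.minAreaRect(Q[k][:,:2].astype(np.float32)))
E
```

```text
t 6.075 pos [581.8 -16.8 256.5] tool z yaw 120.11 xdir [ 0.  0. -1.] | shift [ 4.5 -0.  -0.2] turn 0.001996253726875646 q [ -8.9  21.3  -3.5  65.2   0.  -39. ] F [ 0.05  0.6  -4.18] gap 21.5
crop origin 287 122 (560, 560, 3)
side 105 221 [531.91669534 -49.94253234 114.31174644] [631.84416215  28.35055077 124.97989969] ((581.70166015625, -15.874343872070312), (92.7496566772461, 53.54642868041992), 28.627918243408203)
side 140 1251 [537.10299018 -39.32425531 140.16677052] [629.15073182  17.74045317 239.85411982] ((581.2574462890625, -12.08682632446289), (100.87458801269531, 20.905656814575195), 27.152700424194336)
```

View pics/s1.png

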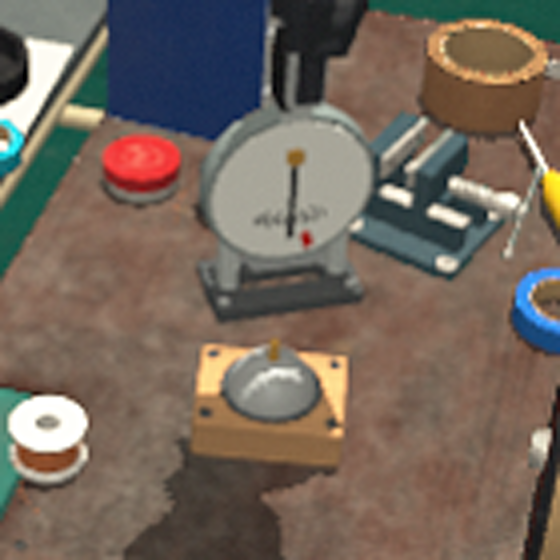

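The side crop shows the gauge hanging upright above the wooden block, with the stud at (273,350). The pivot is at (295,157), the needle tip at (291,235) and the red mark at (306,238). The foot's slot lines up with the stud within measurement error.

Emit:
play_rows(steps=[15,15,0,0,0,15,30,0,0,0,15,36,0,0,0,15,42,0,0,0,15,46,0,0,0,15,50,0,0,0,15,50,0,0,0,15,50,0,0,0])

```text
time_s: 7.22
tool_pos: [582.0, -17.4, 206.6]
tcp_rot: [-132.3, 90.0, -12.3]
contact_force: [-0.0, 0.6, -4.4]
finger_gap: 0.248
```

```bash
cat >> h.py <<'E'
def dial(im,c,foot,yaw=-60.,show=True):
    """cast hub, needle and red-mark pixels onto the front dial plane; gauge x along yaw; foot = a point of the gauge mid-plane"""
    ax=np.array([np.cos(np.radians(yaw)),np.sin(np.radians(yaw)),0]); ay=np.array([-ax[1],ax[0],0])
    o=np.array(foot)-9*ax
    def pl(uv):
        e,d=ray(c,uv); X=e+d*(((o-e)@ax)/(d@ax))[:,None]; return np.c_[(X-o)@ay,X[:,2]]
    B,G,Rr=[im[...,i].astype(int) for i in range(3)]
    v,u=np.mgrid[:im.shape[0],:im.shape[1]]; uv=np.c_[u.ravel(),v.ravel()]; q=pl(uv)
    near=(abs(q[:,0])<60)&(q[:,1]>foot[2]+20)&(q[:,1]<foot[2]+140)
    red=near&((Rr-np.maximum(G,B)).ravel()>60)&(abs(G-B).ravel()<35)
    hub=near&((Rr-B).ravel()>60)&((G-B).ravel()>25)
    wr=(Rr-np.maximum(G,B)).ravel()[red].astype(float); wh=(Rr-B).ravel()[hub].astype(float)
    r=np.average(q[red],axis=0,weights=wr); h=np.average(q[hub],axis=0,weights=wh)
    # needle: dark pixels 15..40 mm from the hub
    d=q-h; rad=np.hypot(*d.T); g=cv2.cvtColor(im,cv2.COLOR_BGR2GRAY).ravel().astype(float)
    nd=near&(rad>12)&(rad<38)&(d[:,1]<0)&(abs(np.degrees(np.arctan2(-d[:,0],-d[:,1])))<40)
    w=np.clip(np.median(g[nd])-25-g[nd],0,None); w[w<5]=0
    x,y=d[nd].T; k=(w*x*y).sum()/(w*y*y).sum()   # x=k*y through hub
    A=lambda p:np.degrees(np.arctan2(-(p[0]),-(p[1])))
    mk=A(r-h); nv=np.degrees(np.arctan(-k))
    nv=-np.degrees(np.arctan2(k*-1,-1.)) if False else np.degrees(np.arctan2(k,1.))
    print("hub",h.round(1),"n",hub.sum(),"red",r.round(1),"n",red.sum(),"R",np.linalg.norm(r-h).round(1),"mark deg(world vertical)",mk.round(2),"needle",nv.round(2),"n",(w>0).sum())
    return mk,nv
E
python3 - <<'E'
from h import *
plan([582,-17,206],120)
c=cam("side"); im=np.load("s1.npz")["im"]; dial(im,c,[582,-17,114.5])
look("s2",[582,-17,110],4,(70,120))
E
```

```text
t 7.225 pos [582.  -17.4 206.6] tool z yaw 120.06 xdir [ 0.001 -0.    -1.   ] | shift [ 0.6 -0.2  0.4] turn 0.0009764626335416294 q [ -9.   23.   -8.3  58.6  -0.  -39. ] F [-0.03  0.65 -4.41] gap 21.2
hub [  0.  218.7] n 13 red [-10.7 157.7] n 7 R 61.9 mark deg(world vertical) 9.96 needle 0.13 n 24
crop origin 286 135 (560, 560, 3)
```

View pics/s2.png

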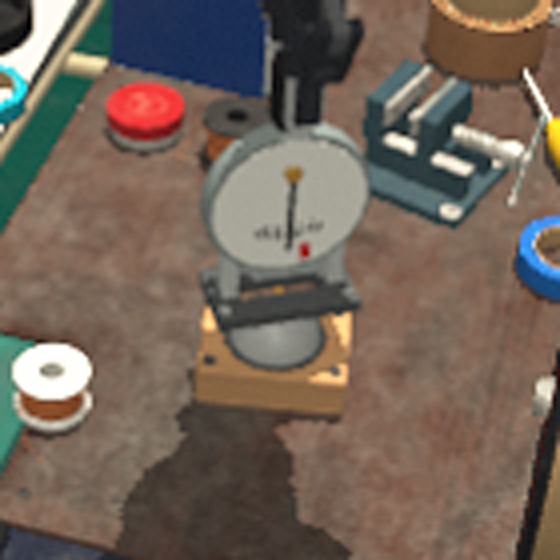

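The crop shows the brass stud up through the slot at (280,288) with no force change, so the foot is threaded. The mark is about 10° to the right of the middle tick (R 61.9 mm against the expected 62.5). Next I'll seat it.

Emit:
play_rows(steps=[15,4,0,0,0,15,7,0,0,0,15,9,0,0,0,15,9,0,0,0,15,9,0,0,0])

```text
time_s: 7.9
tool_pos: [581.9, -17.5, 197.3]
tcp_rot: [-151.7, 90.0, -31.7]
contact_force: [0.3, 0.9, -4.0]
finger_gap: 0.251
```

Emit:
play_rows(steps=[15,1,0,0,0,15,1,0,0,0,15,1,0,0,0])

```text
time_s: 8.28
tool_pos: [582.1, -17.5, 196.7]
tcp_rot: [-126.8, 90.0, -6.8]
contact_force: [-0.5, 0.5, 0.7]
finger_gap: 0.247
```

Emit:
play_rows(steps=[15,0.7,0,0,0,15,0.7,3,0,0,15,0.8,6,0,0,15,0.9,9,0,0,15,1.1,12,0,0,15,1.3,15,0,0,15,1.4,16.5,0,0,15,1.4,16.5,0,0], squeeze=25)

```text
time_s: 9.28
tool_pos: [568.3, -25.9, 195.6]
tcp_rot: [-123.0, 89.9, -3.0]
contact_force: [2.0, 1.4, 5.6]
finger_gap: 0.247
```

Run:
```python
from h import *
plan([582,-17,196],120)
c=cam("side"); im,d=env.get_image("side"); np.savez("s3.npz",im=im,dep=d)
dial(im,c,[582,-17,55])
```

```text
t 9.275 pos [568.3 -25.9 195.6] tool z yaw 120.05 xdir [ 0.002 -0.    -1.   ] | shift [ -0.3 -16.3   0.8] turn 0.0007955061835568407 q [-10.   22.  -11.5  56.3   0.  -40.1] F [1.96 1.39 5.6 ] gap 21.1
hub [ 26.8 167. ] n 52 red [  2.3 129.6] n 11 R 44.6 mark deg(world vertical) 33.21 needle -32.08 n 21
```

```bash
sed -i 's/    wr=(Rr/    hub\&=(abs(q[:,1]-foot[2]-104)<14); red\&=(abs(q[:,1]-foot[2]-43)<16)\&(q[:,0]>-45)\&(q[:,0]<20)\n    wr=(Rr/' h.py
python3 - <<'E'
from h import *
c=cam("side"); im=np.load("s3.npz")["im"]
dial(im,c,[582,-17,55]); dial(np.load("s2.npz")["im"],c,[582,-17,65]);dial(np.load("s1.npz")["im"],c,[582,-17,114.5])
cv2.imwrite("pics/s3.png",cv2.resize(im[150:270,290:430],None,fx=4,fy=4,interpolation=cv2.INTER_CUBIC))
E
```

```text
hub [-10.7 159. ] n 10 red [-16.2  98.5] n 6 R 60.7 mark deg(world vertical) 5.23 needle 1.45 n 22
hub [  0.7 169.1] n 11 red [-10.2 109.1] n 6 R 61.0 mark deg(world vertical) 10.29 needle 1.1 n 16
hub [  0.  218.7] n 13 red [-10.7 157.7] n 7 R 61.9 mark deg(world vertical) 9.96 needle 0.13 n 24
```

View pics/s3.png

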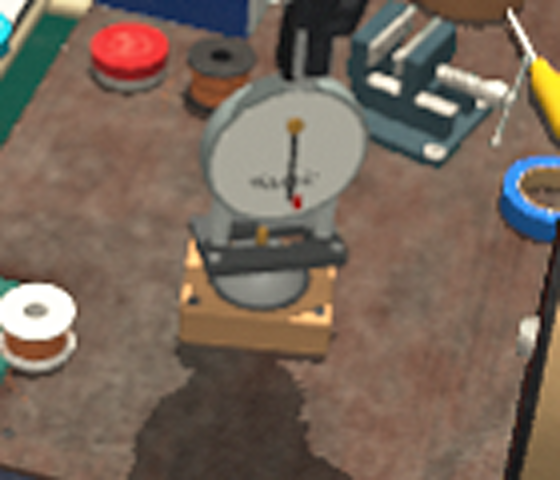

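The gauge is rocking with the grip: the needle still hangs vertical, and the mark has moved from 10° to 5°.

Emit:
play_rows(steps=[15,0.3,3,0,0,15,0.7,6,0,0,15,1.1,9,0,0,15,1.5,12,0,0,15,1.8,14,0,0,15,2.0,15.4,0,0,15,2.0,15.4,0,0,15,2.0,15.4,0,0])

```text
time_s: 10.32
tool_pos: [554.6, -33.7, 193.3]
tcp_rot: [-142.7, 89.9, -22.7]
contact_force: [2.9, 1.7, 4.6]
finger_gap: 0.251
```

Emit:
play_rows(steps=[15,0,0,0,0,15,0,0,0,0,15,0,0,0,0,15,0,0,0,0,15,0,0,0,0,15,0,0,0,0])

```text
time_s: 11.08
tool_pos: [554.6, -33.7, 193.3]
tcp_rot: [-143.4, 89.9, -23.4]
contact_force: [2.1, 2.1, 5.0]
finger_gap: 0.247
```

Run:
```python
from h import *
plan([582,-17,196],120)
c=cam("side"); S=[]
for i in range(6):
    im,d=env.get_image("side"); S.append(im); dial(im,c,[582,-17,55])
m=np.mean(S,0); np.savez("s4.npz",im=m.astype(np.uint8),dep=d)
cv2.imwrite("pics/s4.png",cv2.resize(m[165:235,325:395].astype(np.uint8),None,fx=8,fy=8,interpolation=cv2.INTER_CUBIC))
P=cloud(c,d); ax=np.array([.5,-.866,0]);ay=np.array([.866,.5,0])
```

```text
t 11.075 pos [554.6 -33.7 193.3] tool z yaw 120.05 xdir [ 0.001 -0.    -1.   ] | shift [ -2.6 -32.    0.7] turn 0.0008188310094256368 q [-11.1  20.8 -13.7  55.4  -0.  -41.1] F [2.15 2.08 5.04] gap 21.1
hub [-20.6 157.9] n 11 red [-21.   95.4] n 5 R 62.4 mark deg(world vertical) 0.34 needle 0.73 n 19
hub [-20.6 157.9] n 11 red [-21.   95.4] n 5 R 62.4 mark deg(world vertical) 0.35 needle 0.76 n 19
hub [-20.6 157.8] n 11 red [-21.   95.4] n 5 R 62.4 mark deg(world vertical) 0.33 needle 0.8 n 21
hub [-20.6 157.8] n 11 red [-21.   95.4] n 5 R 62.4 mark deg(world vertical) 0.34 needle 0.89 n 20
hub [-20.6 157.8] n 11 red [-21.   95.4] n 5 R 62.4 mark deg(world vertical) 0.35 needle 0.87 n 20
hub [-20.6 157.8] n 11 red [-21.   95.4] n 5 R 62.4 mark deg(world vertical) 0.35 needle 0.72 n 19
```

View pics/s4.png

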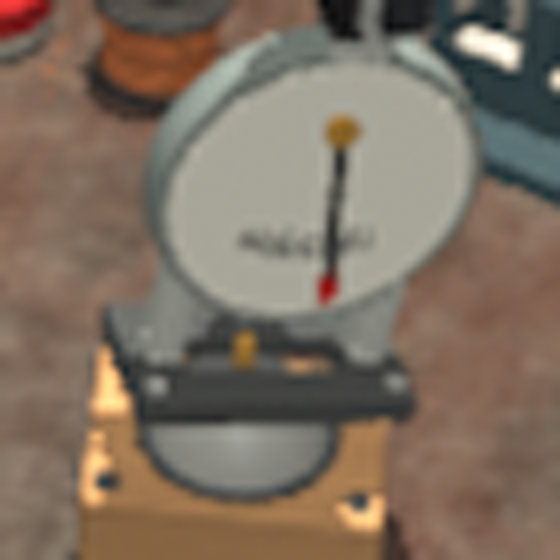

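The crop shows the needle, from its hub at (342,132) down to its tip at (332,270), ending at the red mark at (328,289). The foot is on the dome with the stud through the slot at (245,348). I'll do one sub-pixel check of the needle line against the mark.

Run:
```python
from h import *
c=cam("side"); ax=np.array([.5,-.866,0]);ay=np.array([.866,.5,0])
def pl(uv,off):
    o=np.array([582,-17,55])-off*ax; e,d=ray(c,uv); X=e+d*(((o-e)@ax)/(d@ax))[:,None]; return np.c_[(X-o)@ay,X[:,2]]
for n in("s4","s3"):
    im=np.load(n+".npz")["im"]; g=cv2.cvtColor(im,cv2.COLOR_BGR2GRAY).astype(float)
    f=im.astype(float); rd=np.clip(f[...,2]-f[...,:2].max(2)-30,0,None)
    v,u=np.mgrid[:400,:640]; q=pl(np.c_[u.ravel(),v.ravel()],8.5).reshape(400,640,2)
    box=(abs(q[...,1]-97)<14)&(q[...,0]>-38)&(q[...,0]<0); w=rd*box
    ruv=[(w*u).sum()/w.sum(),(w*v).sum()/w.sum()]
    for off in(8.5,10.5):
        rp=pl([ruv],8.5)[0]; pts=[]
        hub=pl([[342/8+325,132/8+165]] if n=="s4" else [[295/4+290,126/4+150]],off)[0]
        for row in range(150,240):
            z=q[row,int(ruv[0]),1]
            if not 116<z<148: continue
            cols=np.arange(int(ruv[0])-5,int(ruv[0])+8); s=g[row,cols]; ww=np.clip(np.median(s)-12-s,0,None)
            if ww.sum()>20: pts.append(pl([[(ww*cols).sum()/ww.sum(),row]],off)[0])
        pts=np.array(pts); b,a=np.polyfit(pts[:,1],pts[:,0],1)
        print(n,off,"rows",len(pts),"needle tilt deg",np.degrees(np.arctan(b)).round(2),"mean y",pts[:,0].mean().round(2),"red",rp.round(2),"hub y",hub.round(2),"red minus needle deg (vertical through mean)",(-np.degrees((rp[0]-pts[:,0].mean())/62)).round(2))
```

```text
s4 8.5 rows 10 needle tilt deg -0.72 mean y -21.25 red [-21.28  95.3 ] hub y [-22.43 155.21] red minus needle deg (vertical through mean) 0.03
s4 10.5 rows 10 needle tilt deg -0.72 mean y -20.52 red [-21.28  95.3 ] hub y [-21.69 156.86] red minus needle deg (vertical through mean) 0.7
s3 8.5 rows 10 needle tilt deg -0.0 mean y -11.56 red [-16.78  97.87] hub y [-12.37 156.77] red minus needle deg (vertical through mean) 4.83
s3 10.5 rows 10 needle tilt deg -0.0 mean y -10.85 red [-16.78  97.87] hub y [-11.66 158.42] red minus needle deg (vertical through mean) 5.48
```

The mark still reads about 0.0–0.7° short, best estimate 0.35°. I'll add a small nudge and let it settle.

Emit:
play_rows(steps=[15,0.1,0.6,0,0,15,0.2,1.2,0,0,15,0.2,1.2,0,0,15,0.2,1.2,0,0,15,0.2,1.2,0,0,15,0.2,1.2,0,0,15,0.2,1.2,0,0,15,0.2,1.2,0,0])

```text
time_s: 12.38
tool_pos: [553.7, -34.2, 193.1]
tcp_rot: [-133.1, 89.9, -13.1]
contact_force: [1.9, 1.1, 5.6]
finger_gap: 0.25
```

Emit:
play_rows(steps=[15,0,0,0,0,15,0,0,0,0,15,0,0,0,0,15,0,0,0,0,15,0,0,0,0,15,0,0,0,0,15,0,0,0,0,15,0,0,0,0])

```text
time_s: 13.38
tool_pos: [553.7, -34.2, 193.1]
tcp_rot: [-133.1, 89.9, -13.1]
contact_force: [2.7, 0.6, 5.4]
finger_gap: 0.251
```

Run:
```python
from h import *
plan([582,-17,196],120)
c=cam("side")
for i in range(3): im,d=env.get_image("side"); dial(im,c,[582,-17,55])
cv2.imwrite("pics/s5.png",cv2.resize(im[165:235,325:395],None,fx=8,fy=8,interpolation=cv2.INTER_CUBIC))
```

```text
t 13.375 pos [553.7 -34.2 193.1] tool z yaw 120.04 xdir [ 0.001 -0.    -1.   ] | shift [ -2.8 -33.1   0.7] turn 0.0007731157517344464 q [-11.2  20.7 -13.9  55.3  -0.  -41.2] F [2.7  0.61 5.38] gap 21.4
hub [-21.8 157. ] n 11 red [-21.1  95.5] n 5 R 61.6 mark deg(world vertical) -0.63 needle 0.07 n 20
hub [-21.8 157. ] n 11 red [-21.1  95.5] n 5 R 61.6 mark deg(world vertical) -0.63 needle 0.09 n 21
hub [-21.8 157. ] n 11 red [-21.1  95.4] n 5 R 61.6 mark deg(world vertical) -0.64 needle 0.14 n 21
```

View pics/s5.png

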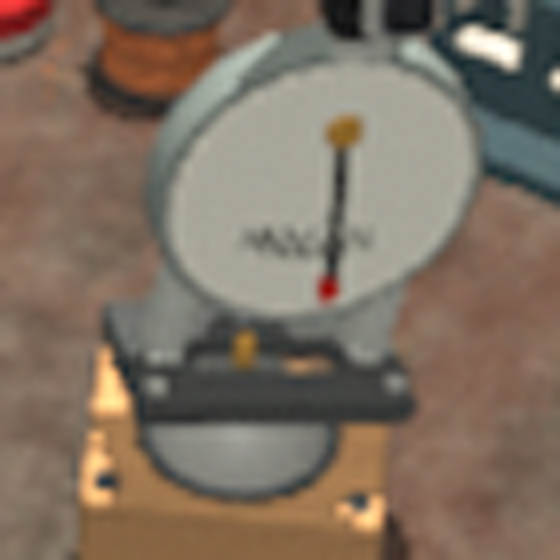

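```bash
python3 -c "
from plant import env
print(env.finish_job())"
```

```text
the job is handed in; nothing more can be done
None
```

I gripped the gauge by its black grip, threaded its slot over the stud of the natural-wood block and seated the foot on the dome. I then rocked it about 10° towards its -y side and handed in at 13.5 s, still holding it.

- **Foot on the dome:** the last crop shows the stud up through the slot. The upward force rose about 9.5 N from when the gauge hung free, which fits the foot resting on the dome.
- **Pointer on the mark:** the last crop shows the pointer tip at the red mark, and three readings in a row agreed within 0.1°, so it was still.
- **Where the checks disagreed:** my mark-angle estimates spread from about 8.7° to 10.4°, against a final lean of about 10.05°. The last reading put the mark 0.6–0.8° past the pointer. Before the final 0.35° nudge, another method had put it 0.0–0.7° short. I left it there because the difference is within what the camera can resolve.
- **Bystanders:** I didn't touch the spool, pen or tape roll, and the arm's path stayed clear of them. I didn't measure their positions again at the end.

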